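# Hold a lens block home in the corner of its gluing fixture

### The arm

A 6-joint arm with a two-finger parallel gripper is mounted at the origin on the work surface. World frame = base frame: x ahead of the robot, y to its left, z up, the work surface at z = 0. Lengths are in m, angles in rad, forces in N, time in s.
With the tool pointing down it reaches from about 0.35 to 0.975 m from the base axis. Payload 4.9 kg.
Tool frame: the origin (TCP) lies at the very end of the fingers, on their centre line; the grasp point (between the pads) lies 19 mm behind it; z points along the fingers, y is the line along which they close (so a half turn about z gives the same grasp; the last joint's range is limited). The gripper opens to 85 mm and grips with 20 to 120 N. Pads are 22 mm wide; open, the fingers measure 114 mm over their backs; the gripper's body (76 mm by 85 mm) begins 54 mm behind the grasp point. The pads swing forward as they close: fully open they stand 13 mm farther back than shut.
Start: joints at [1.092, 0.053, 1.613, -0, 1.476, -0.119], TCP at [0.22, 0.585, 0.202] pointing down, gripper open.
Joint ranges: [-3.01, 3.01], [-1.01, 2.22], [0.06, 2.58], [-1.02, 4.17], [0.09, 2.62], [-3.14, 3.14]. Speed limits (rad/s): [2.57, 2.57, 3.14, 3.14, 3.14, 3.14].

### API

Orientations are given as a rotation vector (axis times angle).
In Python, from station import * gives the robot as it stands.
- The arm moves only by the shell command python3 -m crank 'ROWS' [OPENING] [FORCE]. ROWS is JSON, a list of rows, each an object with "offset": the shift along the tool's x, y, z in m, a list of three; "twist": the turn, a rotation vector about the tool's x, y, z in degrees, a list of three. In form: [{"offset": [x, y, z], "twist": [rx, ry, rz]}, ...]. A call has 1 to 20 rows; each row is the pose to reach, as a shift and turn from the pose commanded when the call began, along the tool's axes at that moment; what a row does not reach only later rows make up. A row lasts 1/8 s, in which the tool goes at most 62.5 mm and 10.7 degrees, less where a joint would pass 70% of its speed; a pose out of reach is approached as far as the arm can. A call with a gripper value outside its range is refused whole. OPENING is the opening, from 0 (shut) to 1 (fully open), set as the call begins (- or left out, the last holds). The fingers move at their own pace and stop on an object; FORCE is the grip in N (left out, the last holds). Time passes only in rows, so rows that repeat a pose let the fingers close. It gives the time, the measured TCP pose, the force, the opening and the grip force at its end, in the units of the state.
- get_obs(): the state, without advancing time (a new reading comes with each control period).
- get_image(name): name is "scene" or "top" or "wrist"; returns the picture (480x640x3 uint8, red, green, blue); there is no depth.
- get_calibration(name): a dict with "intrinsics" (3x3 intrinsics, pixels), "world_from_camera" (4x4, takes a point from camera to world coordinates); the wrist camera has in their place "tool_from_camera" (4x4, takes a point from camera to tool coordinates, whose origin is the TCP and whose axes are the flange's). Camera axes: x right, y up, looking along -z (the intrinsics and any distortion apply to the point x, -y, -z); pixel columns grow to the right and rows downward; lengths in m; the calibration is good to about 2 mm. A picture is of the moment at which its call begins: read the wrist's pose just before it. get_calibration takes no time and is no camera call.
- finish_job(): hands the job in; it is judged then, once.
Trained networks look in the newest picture that a camera, given by its name, has taken for a name from the list of things; names that differ only in an ending like _2 or _b are one class to them, and where a whole thing is asked for, a point or a joint stands for the part that bears it (a point fixed in the world has none). Each returns a list of dicts, best first, with "confidence" (0 to 1); they miss things now and then, are a little off and sometimes report something else, mostly with a low value. They report only what shows in the picture. A call takes as long as a camera call. They do not tell look-alikes from the thing itself.
- cut_out(query, camera): "region" (480x640 bool, what is visible of it) and "rect" ([centre column, centre row, width, height] in pixels, round what is visible of it).
The state is a dict: "t": time; "q": joint angles; "dq": joint speeds; "effort": joint torques, N m; "tool_pos": TCP position; "tool_rot": TCP orientation; "contact_force": force on the tool from outside, world axes, zero at the start; "wrist_torque": the same for the moment, N m; "opening": finger opening in m; "grip_force": force on a finger pad.
Only numpy, scipy, OpenCV 4.12 (cv2) and the standard library are available. Lean on these libraries where they do the work, as an engineer would, in place of code of your own. Each camera call takes 0.05 s, during which the arm holds its last target. There are 200 camera calls.

### The job

Pick up the aluminium lens block and set it upright and flat on the steel fixture plate, with its long side along the long fence, inside the corner of the two fences. Press it into the corner so that it bears firmly and flush on both fences at once, and finish while still holding it pressed there, as if waiting for the clamps: do not let go. Leave the objective, the jar and the screwdriver where they are.

Things in the scene. Friction and masses are not known exactly. Their poses are not given: they have to be found in the camera images.
- lens_block: Loose aluminium lens block, 0.2-0.45 kg, 54 mm tall, upright. Foot 64 (own x) x 44 (own y) x 20 mm high; above it, centred, a body 46 (x) x 44 (y) up to 54 mm, leaving a 9 mm ledge at each x end. Sides facing +y and -y are plain and flat over full height: grip these, 44 mm apart, from above. Body faces to +x and -x carry a round lens. Either way round will do. Origin: centre of underside, z up.
- fixture: Fixed dark steel plate with holes, 170 (own x) x 140 (own y) x 10 mm thick, flat on the table; rigid; place and yaw vary. Origin: centre of underside, z up. Its two fences form an inside corner at own x = +45, y = +40 mm. The block fully home has its origin at own (+13, +18, +10) mm and its x axis along the plate's x.
- long_fence: Fixed steel bar on the plate, 130 mm long (along own x; axes as the fixture's) x 20 mm wide, standing 14 mm above the plate (top 24 mm above the table). Inside face looks to the fixture's -y, at fixture y = +40 mm. Origin: centre of underside, at fixture (0, +50, +10) mm.
- short_fence: Fixed steel bar on the plate, 90 mm long (along own y; axes as the fixture's) x 20 mm wide, standing 14 mm above the plate (top 24 mm above the table). Inside face looks to the fixture's -x, at fixture x = +45 mm. Origin: centre of underside, at fixture (+55, -5, +10) mm.
- objective: Bystander: microscope objective standing on the table, a round stepped metal barrel stepping down to a narrow nose, 34 mm diameter, 54 mm tall. Origin: centre of its underside. To be left alone.
- jar: Bystander: small round clear plastic jar with a white cap, 42 mm diameter, 55 mm tall, standing on the table. Origin: centre of its underside. To be left alone.
- screwdriver: Bystander: screwdriver with a black handle lying on the table, 170 mm long along its own x, handle to -x. To be left alone.
Things that resemble listed ones, but are neither listed nor needed, are in the scene too. What is shaped like the lens_block but red is not meant.

How it is judged:
On the way:
1. the block is picked up in the fingers, its underside higher than the plate (height (world z) of lens_block above 0.012 m and contact force between lens_block and the fingers above 1 N), for 0.1 s.
At the end, for the whole second after the job is handed in: Fingers still on the block (over 1 N), which presses each fence with over 2 N at once, within 3 mm of home along each fixture axis, flat on the plate (3 mm, tilt under 0.05 rad), long side parallel to the long fence within 0.05 rad, and still (contact force between lens_block and long_fence above 2 N and contact force between lens_block and short_fence above 2 N and contact force between lens_block and the fingers above 1 N and x of lens_block in the frame of fixture between 0.01 and 0.016 m and y of lens_block in the frame of fixture between 0.015 and 0.021 m and z of lens_block in the frame of fixture between 0.007 and 0.013 m and angle between lens_block's own z axis and vertical below 0.05 rad and angle between the x axis of lens_block and the x axis of fixture, either way round below 0.05 rad and linear speed of lens_block below 0.01 m/s); the arm keeps its last pose, push and grip.
It fails at once if the objective is disturbed (moved over 20 mm) (distance of objective from where it was at the start of the episode above 0.02 m).
It fails at once if the jar is disturbed (moved over 20 mm) (distance of jar from where it was at the start of the episode above 0.02 m).
It fails at once if the screwdriver is disturbed (moved over 20 mm) (distance of screwdriver from where it was at the start of the episode above 0.02 m).
It also fails if it takes over 56 s, if anything falls off the work surface, if the arm or the gripper's body presses on something with over 40 N, if the wrist force passes 120 N, or if a joint passes its speed limit or range.

## Working session

There is one attempt and no reset: what is moved stays moved. The work goes in short steps, Python scripts to look and compute and a shell command to move; the robot and the scene stay as the last step left them, time stands still between calls to the robot, and variables do not carry over. Pictures are saved under pics/ and viewed, at most 10 in all, crops included, and the job is handed in when it is done.

```bash
ls; mkdir -p pics
cat > h.py <<'E'
from station import *
import numpy as np, cv2
from scipy.spatial.transform import Rotation as R
def cam(name,obs=None):
    c=get_calibration(name); K=np.array(c['intrinsics'])
    if 'world_from_camera' in c: T=np.array(c['world_from_camera'])
    else:
        o=obs or get_obs(); W=np.eye(4); W[:3,:3]=R.from_rotvec(o['tool_rot']).as_matrix(); W[:3,3]=o['tool_pos']
        T=W@np.array(c['tool_from_camera'])
    return c,K,T
def ray(K,T,px,z):
    d=np.linalg.inv(K)@np.array([px[0],px[1],1.]); d=T[:3,:3]@np.array([d[0],-d[1],-d[2]])
    return T[:3,3]+d*(z-T[2,3])/d[2]
def proj(K,T,P):
    p=T[:3,:3].T@(np.asarray(P)-T[:3,3]); p=K@np.array([p[0],-p[1],-p[2]]); return p[:2]/p[2]
def save(im,f): cv2.imwrite('pics/'+f,im[:,:,::-1])
E
python3 - <<'E'
from h import *
for n in ['top','scene']:
    im=get_image(n); save(im,n+'.png'); c,K,T=cam(n)
    print(n,[k for k in c],T[:3,3])
    for q in ['lens_block','fixture','long_fence','short_fence','objective','jar','screwdriver']:
        for r in cut_out(q,n)[:4]:
            print(q,round(r['confidence'],2),np.round(r['rect']),np.round(ray(K,T,r['rect'][:2],0.03),3))
E
```

```text
pics
top ['intrinsics', 'world_from_camera'] [ 0.54417912 -0.02702683  1.20391699]
lens_block 0.94 [265. 175.  27.  27.] [0.807 0.088 0.03 ]
lens_block 0.93 [221. 233.  26.  29.] [0.662 0.194 0.03 ]
lens_block 0.84 [171. 246.  31.  31.] [0.631 0.315 0.03 ]
fixture 0.72 [360. 268.  68.  84.] [ 0.574 -0.146  0.03 ]
long_fence 0.82 [341. 258.  20.  49.] [ 0.599 -0.1    0.03 ]
short_fence 0.88 [368. 247.  32.  19.] [ 0.625 -0.166  0.03 ]
objective 0.72 [220. 296.  18.  13.] [0.507 0.195 0.03 ]
jar 0.62 [150. 309.  24.  20.] [0.48  0.364 0.03 ]
screwdriver 0.83 [475. 296.  10.  67.] [ 0.504 -0.431  0.03 ]
scene ['intrinsics', 'world_from_camera'] [1.15219414 0.82076635 0.7209189 ]
lens_block 0.98 [277. 313.  39.  37.] [0.812 0.085 0.03 ]
lens_block 0.63 [373. 324.  36.  44.] [0.674 0.203 0.03 ]
lens_block 0.6 [327. 241.  54.  20.] [ 0.601 -0.08   0.03 ]
lens_block 0.58 [427. 357.  43.  43.] [0.642 0.319 0.03 ]
fixture 0.9 [323. 237.  80.  41.] [ 0.6   -0.101  0.03 ]
fixture 0.63 [290. 175.  58.  15.] [ 0.515 -0.419  0.03 ]
long_fence 0.75 [327. 240.  54.  16.] [ 0.6   -0.084  0.03 ]
short_fence 0.76 [301. 229.  17.  21.] [ 0.627 -0.157  0.03 ]
short_fence 0.22 [327. 242.  57.  15.] [ 0.604 -0.076  0.03 ]
objective 0.77 [436. 295.  20.  28.] [0.517 0.196 0.03 ]
jar 0.69 [510. 342.  29.  38.] [0.49  0.364 0.03 ]
screwdriver 0.86 [291. 177.  55.  12.] [ 0.521 -0.406  0.03 ]
```

Run:
```python
import cv2,numpy as np
a=cv2.imread('pics/top.png')[150:350,130:400]; b=cv2.imread('pics/scene.png')[200:400,250:540]
cv2.imwrite('pics/c1.png',np.vstack([cv2.resize(a,(400,296),interpolation=2),cv2.resize(b,(400,276),interpolation=2)]))
a=cv2.resize(a,None,fx=2.95,fy=2.95,interpolation=2);cv2.imwrite('pics/c2.png',a)
b=cv2.resize(b,None,fx=2.75,fy=2.75,interpolation=2);cv2.imwrite('pics/c3.png',b)
```

```text
(no output)
```

View pics/c2.png

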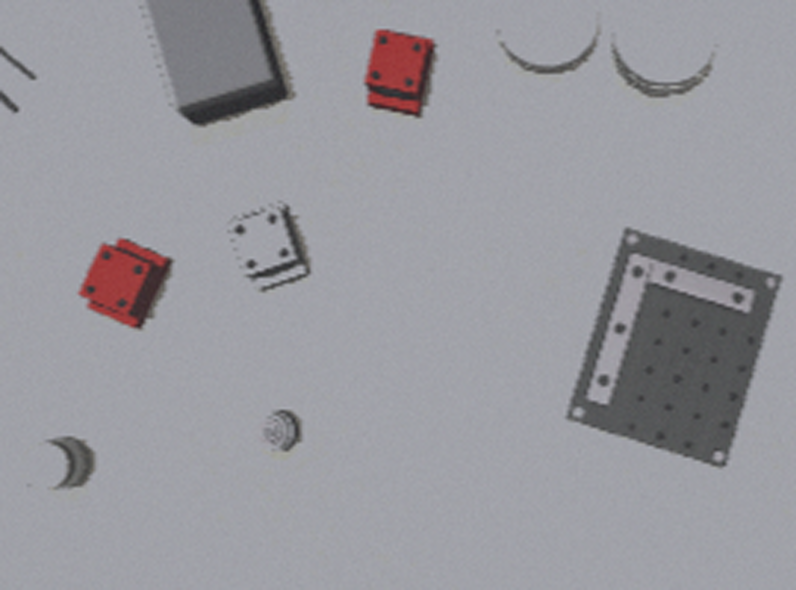

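View pics/c3.png

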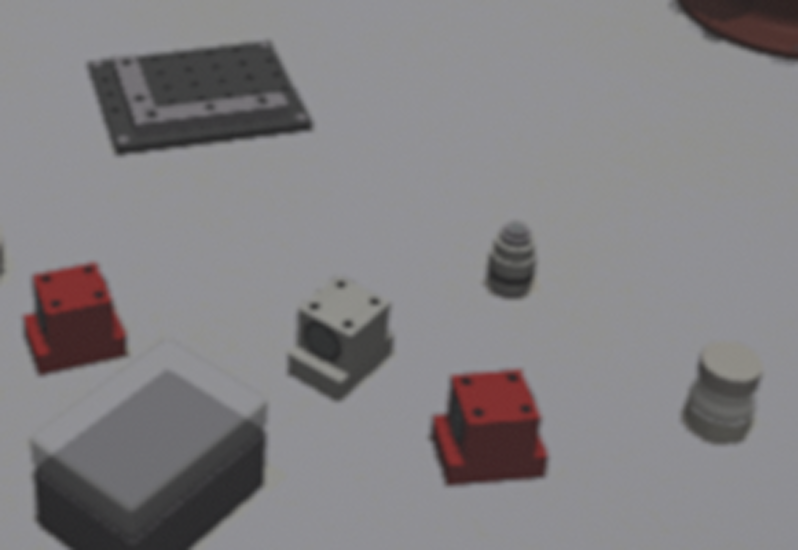

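Candidates (top view): red at (265,175), red at (171,246), bare aluminium at (221,233). I choose the aluminium one; the crops show it grey, with a ledged foot and a lens. The fixture is at about (360,268), with the corner at its upper left.

```bash
cat >> h.py <<'E'
from scipy.optimize import minimize
def boxes(x,y,yaw):
    c,s=np.cos(yaw),np.sin(yaw); Q=[]
    for hx,z0,z1 in((.032,0,.02),(.023,.02,.054)):
        Q.append(np.array([[x+c*a*hx-s*b*.022,y+s*a*hx+c*b*.022,z] for a in(-1,1) for b in(-1,1) for z in(z0,z1)]))
    return Q
def fit_block(views,x0):   # views: (K,T,mask)
    def cost(p):
        J=0
        for K,T,m in views:
            w=np.zeros(m.shape,np.uint8)
            S=8
            for B in boxes(*p):
                u=np.array([proj(K,T,P) for P in B]); cv2.fillConvexPoly(w,cv2.convexHull(np.round(u*16).astype(np.int32)),1,shift=4)
            J+=1-(w.astype(bool)&m).sum()/max(1,(w.astype(bool)|m).sum())
        return J
    best=None
    for d in np.radians([-30,-10,10,30]):
        p0=np.array(x0)+[0,0,d]
        r=minimize(cost,p0,method='Nelder-Mead',options=dict(initial_simplex=np.array([p0,p0+[.008,0,0],p0+[0,.008,0],p0+[0,0,.15]]),xatol=1e-4,fatol=1e-4))
        if best is None or r.fun<best.fun: best=r
    return best.x,best.fun
def totool(o,p):  # world point -> tool axes
    return R.from_rotvec(o['tool_rot']).as_matrix().T@(np.array(p)-o['tool_pos'])
E
python3 - <<'E'
from h import *
o=get_obs(); M=R.from_rotvec(o['tool_rot']).as_matrix(); print(o['t'],o['tool_pos'],'\n',M.round(3)); 
c,K,T=cam('wrist'); print('K',K,'toolcam',np.round(c['tool_from_camera'],3), c.keys())
V=[]
for n,px in(('top',(221,233)),('scene',(373,324))):
    get_image(n); c,K,T=cam(n)
    for r in cut_out('lens_block',n):
        if abs(r['rect'][0]-px[0])<10: V.append((K,T,r['region']));break
p,f=fit_block(V,[.66,.19,.25]); print('block',p,np.degrees(p[2]),f)
c,K,T=cam('top')
C=np.array([ray(K,T,(130+a/2.95,150+b/2.95),.01) for a,b in((627,228),(781,275),(723,466),(568,418))])
print(C.round(3), C.mean(0)); fl,fr,br,bl=C
x=fl-bl+fr-br; print(np.linalg.norm(x)/2,np.linalg.norm(fl-fr+bl-br)/2,'yaw',np.degrees(np.arctan2(x[1],x[0])))
yy=fl-fr+bl-br; print(np.degrees(np.arctan2(-yy[0],yy[1])))
print(totool(o,[p[0],p[1],.2]))
E
```

```text
0.8 [0.22006191 0.58494953 0.20191246] 
 [[-0.936  0.352 -0.   ]
 [ 0.352  0.936 -0.   ]
 [ 0.    -0.    -1.   ]]
K [[354.34320162   0.         321.53901844]
 [  0.         354.34320162 236.24675533]
 [  0.           0.           1.        ]] toolcam [[ 0.001  0.949  0.315  0.081]
 [ 1.    -0.001  0.    -0.001]
 [ 0.     0.315 -0.949 -0.173]
 [ 0.     0.     0.     1.   ]] dict_keys(['intrinsics', 'tool_from_camera'])
block [0.66477121 0.19460061 0.29218257] 16.740828007170087 0.18811917712727255
[[ 0.677 -0.106  0.01 ]
 [ 0.636 -0.237  0.01 ]
 [ 0.475 -0.185  0.01 ]
 [ 0.516 -0.054  0.01 ]] [ 0.5760751  -0.14554199  0.01      ]
0.16929977466845053 0.13717997251704098 yaw -17.887786399991725
-17.515081849481696
[-0.55367481 -0.20876506  0.00191299]
```

```bash
python3 -m crank '[{"offset":[-0.05,-0.019,0],"twist":[0,0,-4]},{"offset":[-0.1,-0.038,0],"twist":[0,0,-8]},{"offset":[-0.15,-0.057,0],"twist":[0,0,-12]},{"offset":[-0.2,-0.075,0],"twist":[0,0,-16]},{"offset":[-0.25,-0.094,0],"twist":[0,0,-20]},{"offset":[-0.3,-0.113,0],"twist":[0,0,-24]},{"offset":[-0.35,-0.132,0],"twist":[0,0,-28]},{"offset":[-0.4,-0.151,0],"twist":[0,0,-32]},{"offset":[-0.45,-0.17,0],"twist":[0,0,-36]},{"offset":[-0.5,-0.19,0],"twist":[0,0,-37.3]},{"offset":[-0.54,-0.204,0],"twist":[0,0,-37.3]},{"offset":[-0.554,-0.209,0],"twist":[0,0,-37.3]},{"offset":[-0.554,-0.209,0],"twist":[0,0,-37.3]},{"offset":[-0.554,-0.209,0],"twist":[0,0,-37.3]}]' 1 40
python3 - <<'E'
from h import *
o=get_obs(); M=R.from_rotvec(o['tool_rot']).as_matrix(); print(o['tool_pos'],M.round(3),o['q'])
im=get_image('wrist'); save(im,'w1.png'); c,K,T=cam('wrist',o)
for r in cut_out('lens_block','wrist'):
    m=r['region']; col=im[m].mean(0); print(r['confidence'],r['rect'],col)
    if r['confidence']>.4 and col[0]<1.4*col[2]:
        p,f=fit_block([(K,T,m)],[.665,.195,.29]); print('block',p,np.degrees(p[2]),f, totool(o,[p[0],p[1],.03]),'dyaw',np.degrees(p[2])-np.degrees(np.arctan2(-M[0,1],M[1,1])))
        for B in boxes(*p):
            u=np.array([proj(K,T,P) for P in B]); cv2.polylines(im,[cv2.convexHull(u.astype(np.int32))],True,(0,255,0),1)
save(im,'w1b.png')
E
```

```text
t: 2.75
tool_pos: [0.6641, 0.1954, 0.2019]
tool_rot: [0.458, -3.108, -0.001]
contact_force: [0.5, -0.6, 0.1]
opening: 0.0856
grip_force: 0.0
[0.66407667 0.1954324  0.20191219] [[-0.958 -0.288 -0.001]
 [-0.288  0.958  0.   ]
 [ 0.     0.001 -1.   ]] [ 1.78610145e-01  2.08202365e-01  1.44300291e+00  4.61760837e-04
  1.49086279e+00 -1.68475321e+00]
0.93 [184.8, 297.2, 68.4, 67.7] [91.58270528 25.06981357 23.85323284]
0.9 [317.9, 204.6, 46.1, 70.1] [90.89555256 92.78066038 87.45619946]
block [0.66583095 0.1936137  0.31034562] 17.781494226295777 0.05693384223918574 [-0.00122748 -0.00233523  0.17191052] dyaw 1.0207634750140357
0.72 [566.9, 70.8, 83.4, 57.2] [103.60758403 105.26199368 100.97960356]
block [ 0.665       0.195      -0.23359878] -13.384223941206125 1.0 [-0.00083161 -0.0007682   0.17191148] dyaw -30.144954692487865
0.57 [439.5, 209.3, 84.6, 79.4] [111.17744081  28.51822293  26.91832934]
```

View pics/w1b.png

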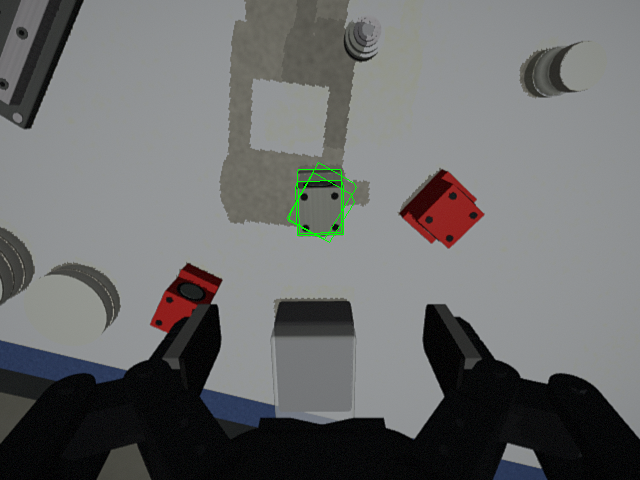

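The fit outlines the bare block at (318,205), between the red ones at (190,297) and (442,209). It is 1-2 mm and 1° off the tool, so I descend and grip.

```bash
python3 -m crank '[{"offset":[-0.001,-0.002,0.04],"twist":[0,0,-1]},{"offset":[-0.001,-0.002,0.085],"twist":[0,0,-1]},{"offset":[-0.001,-0.002,0.13],"twist":[0,0,-1]},{"offset":[-0.001,-0.002,0.16],"twist":[0,0,-1]},{"offset":[-0.001,-0.002,0.181],"twist":[0,0,-1]},{"offset":[-0.001,-0.002,0.181],"twist":[0,0,-1]},{"offset":[-0.001,-0.002,0.181],"twist":[0,0,-1]}]' 1 60
python3 -m crank '[{"offset":[0,0,0],"twist":[0,0,0]},{"offset":[0,0,0],"twist":[0,0,0]},{"offset":[0,0,0],"twist":[0,0,0]},{"offset":[0,0,0],"twist":[0,0,0]},{"offset":[0,0,0],"twist":[0,0,0]},{"offset":[0,0,0],"twist":[0,0,0]},{"offset":[0,0,0],"twist":[0,0,0]},{"offset":[0,0,0],"twist":[0,0,0]}]' 0.3 60
```

```text
t: 3.72
tool_pos: [0.6677, 0.1931, 0.0228]
tool_rot: [-0.483, 3.101, 0.0]
contact_force: [-0.3, 0.3, 1.1]
opening: 0.0855
grip_force: 0.0
t: 4.72
tool_pos: [0.67, 0.1907, 0.0256]
tool_rot: [-0.482, 3.098, -0.006]
contact_force: [-1.7, -5.8, 11.2]
opening: 0.0257
grip_force: 8.3
```

Run:
```python
from h import *
im=get_image('wrist'); s=get_image('scene')
w=im[100:480,120:520]; s=cv2.resize(s[230:400,260:470],(400,324),interpolation=2)
save(np.hstack([w,np.vstack([s,np.zeros((56,400,3),np.uint8)])]),'m2.png')
o=get_obs();print(o['opening'],o['grip_force'],o['contact_force'])
```

```text
0.025811292118618094 8.32277864406933 [-0.7194535  -6.13448046 11.62830269]
```

View pics/m2.png

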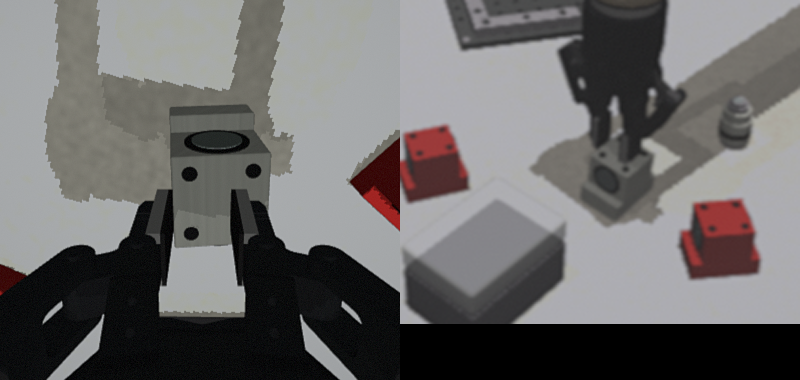

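The right pad, at crop (240,220), seems to overlap the block's top. The opening stands at the commanded 26 mm, so this is not a proper grip. I'll check the geometry, then open and rise.

```bash
python3 - <<'E'
from h import *
o=get_obs();c,K,T=cam('wrist',o); M=R.from_rotvec(o['tool_rot']).as_matrix()
f=lambda P:(proj(K,T,P)-[120,100]).round()
for a in(-1,1):
  for b in(-1,1):
    B=boxes(.6658,.1936,.310)[1]
print('top corners pred',[f(P) for P in boxes(.6658,.1936,.310)[1] if P[2]>.05])
g=lambda v:f(o['tool_pos']+M@np.array(v))
for d in(0,-.005,-.01,-.03,-.04): print(d,g([0,.013,d]),g([0,-.013,d]))
E
python3 -m crank '[{"offset":[0,0,0],"twist":[0,0,0]},{"offset":[0,0,0],"twist":[0,0,0]},{"offset":[0,0,0],"twist":[0,0,0]},{"offset":[0,0,0],"twist":[0,0,0]},{"offset":[0,0,0],"twist":[0,0,0]},{"offset":[0,0,-0.05],"twist":[0,0,0]},{"offset":[0,0,-0.1],"twist":[0,0,0]},{"offset":[0,0,-0.15],"twist":[0,0,0]},{"offset":[0,0,-0.18],"twist":[0,0,0]},{"offset":[0,0,-0.18],"twist":[0,0,0]},{"offset":[0,0,-0.18],"twist":[0,0,0]}]' 1 60
python3 - <<'E'
from h import *
o=get_obs(); M=R.from_rotvec(o['tool_rot']).as_matrix(); print(o['tool_pos'],M.round(3))
im=get_image('wrist'); c,K,T=cam('wrist',o)
for r in cut_out('lens_block','wrist'):
    m=r['region']; col=im[m].mean(0); print(r['confidence'],r['rect'],col)
    if abs(r['rect'][0]-318)<60 and abs(r['rect'][1]-200)<60 and col[0]<1.4*col[2]:
        p,f=fit_block([(K,T,m)],[.665,.195,.29]); print('block',p,np.degrees(p[2]),f, totool(o,[p[0],p[1],.03]),'dyaw',np.degrees(p[2])-np.degrees(np.arctan2(-M[0,1],M[1,1])))
        for B in boxes(*p):
            u=np.array([proj(K,T,P) for P in B]); cv2.polylines(im,[cv2.convexHull(u.astype(np.int32))],True,(0,255,0),1)
save(im,'w3.png')
E
```

```text
top corners pred [array([161., 152.]), array([262., 152.]), array([165., 242.]), array([257., 242.])]
0 [227. 179.] [178. 178.]
-0.005 [228. 183.] [178. 183.]
-0.01 [228. 187.] [177. 187.]
-0.03 [231. 207.] [174. 207.]
-0.04 [233. 218.] [173. 218.]
t: 6.2
tool_pos: [0.6657, 0.1925, 0.199]
tool_rot: [0.483, -3.102, 0.0]
contact_force: [-0.0, -0.2, -0.8]
opening: 0.0852
grip_force: 0.0
[0.66569931 0.19253636 0.19901032] [[-0.953 -0.304 -0.003]
 [-0.304  0.953 -0.   ]
 [ 0.003  0.    -1.   ]]
0.92 [444.1, 213.4, 90.9, 77.3] [110.5875      29.56581633  27.99081633]
0.69 [320.6, 204.9, 47.5, 67.8] [91.39150032 93.25209272 87.98422408]
block [0.66634734 0.19308381 0.32470836] 18.604418858757597 0.02541575149042985 [-0.00120973  0.00026849  0.16900791] dyaw 0.9193115761166233
0.6 [187.1, 296.6, 70.5, 68.5] [91.41478191 22.2588853  21.06865913]
```

View pics/w3.png

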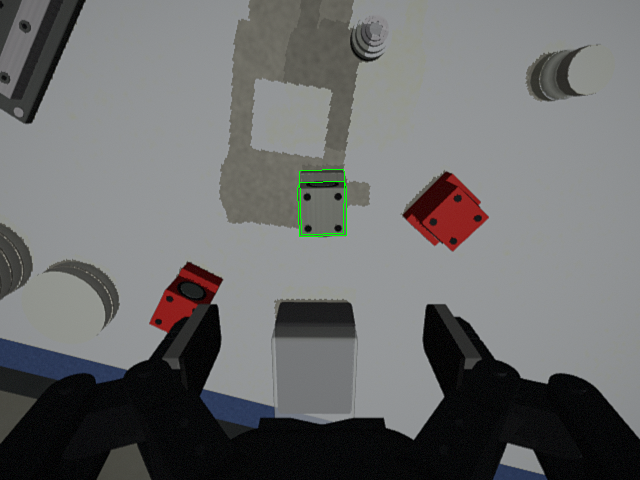

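The block is upright and unmoved at (322,204), so the pads had slid onto its top. The pad edges at (430,306) open and (352,290) closed, together with that contact on the 54 mm top, put the real fingertips about 30 mm behind the nominal TCP. I must go about 23 mm lower, watching the force.

```bash
python3 -m crank '[{"offset":[-0.001,0,0.05],"twist":[0,0,-1]},{"offset":[-0.001,0,0.1],"twist":[0,0,-1]},{"offset":[-0.001,0,0.15],"twist":[0,0,-1]},{"offset":[-0.001,0,0.178],"twist":[0,0,-1]},{"offset":[-0.001,0,0.185],"twist":[0,0,-1]},{"offset":[-0.001,0,0.19],"twist":[0,0,-1]},{"offset":[-0.001,0,0.19],"twist":[0,0,-1]}]' 1 60
python3 -m crank '[{"offset":[0,0,0.004],"twist":[0,0,0]},{"offset":[0,0,0.008],"twist":[0,0,0]},{"offset":[0,0,0.008],"twist":[0,0,0]}]' 1 60
```

```text
t: 7.18
tool_pos: [0.6683, 0.1931, 0.0121]
tool_rot: [-0.51, 3.098, 0.0]
contact_force: [1.0, 0.0, 0.8]
opening: 0.0855
grip_force: 0.0
t: 7.55
tool_pos: [0.6672, 0.1929, 0.0026]
tool_rot: [0.51, -3.099, 0.0]
contact_force: [-0.6, -0.7, 0.4]
opening: 0.0856
grip_force: 0.0
```

```bash
python3 -m crank '[{"offset":[0,0,0],"twist":[0,0,0]},{"offset":[0,0,0],"twist":[0,0,0]},{"offset":[0,0,0],"twist":[0,0,0]},{"offset":[0,0,0],"twist":[0,0,0]},{"offset":[0,0,0],"twist":[0,0,0]},{"offset":[0,0,0],"twist":[0,0,0]}]' 0.2 60
python3 - <<'E'
from h import *
im=get_image('wrist'); s=get_image('scene')
w=im[100:480,120:520]; s=cv2.resize(s[230:400,260:470],(400,324),interpolation=2)
save(np.hstack([w,np.vstack([s,np.zeros((56,400,3),np.uint8)])]),'m4.png')
E
```

```text
t: 8.3
tool_pos: [0.668, 0.1931, 0.0034]
tool_rot: [-0.51, 3.099, 0.0]
contact_force: [0.5, 0.1, 2.9]
opening: 0.0428
grip_force: 63.7
```

View pics/m4.png

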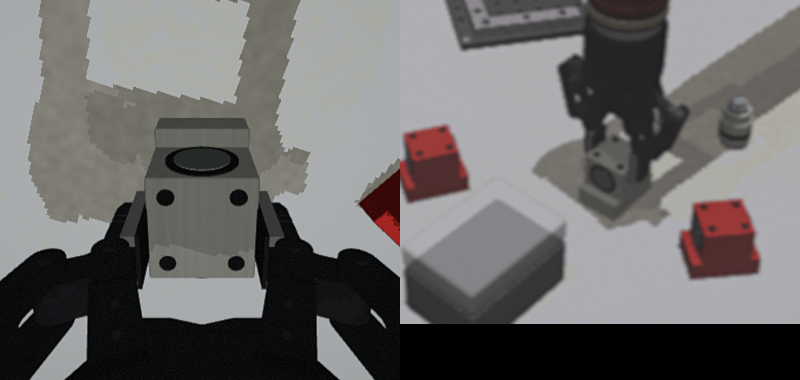

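The block is gripped (43 mm, 64 N), with the pads on both flat sides. Lift and go to hover over the fixture.

```bash
python3 -m crank '[{"offset":[0,0,-0.03],"twist":[0,0,0]},{"offset":[0,0,-0.08],"twist":[0,0,0]},{"offset":[0.01,-0.014,-0.13],"twist":[0,0,0]},{"offset":[0.034,-0.049,-0.15],"twist":[0,0,5]},{"offset":[0.062,-0.089,-0.15],"twist":[0,0,10]},{"offset":[0.09,-0.129,-0.15],"twist":[0,0,16]},{"offset":[0.118,-0.169,-0.15],"twist":[0,0,22]},{"offset":[0.146,-0.209,-0.15],"twist":[0,0,28]},{"offset":[0.174,-0.249,-0.15],"twist":[0,0,34]},{"offset":[0.195,-0.278,-0.15],"twist":[0,0,36.4]},{"offset":[0.202,-0.288,-0.15],"twist":[0,0,36.4]},{"offset":[0.202,-0.288,-0.15],"twist":[0,0,36.4]},{"offset":[0.202,-0.288,-0.15],"twist":[0,0,36.4]},{"offset":[0.202,-0.288,-0.15],"twist":[0,0,36.4]}]'
python3 - <<'E'
from h import *
o=get_obs(); M=R.from_rotvec(o['tool_rot']).as_matrix(); print(o['tool_pos'],np.degrees(np.arctan2(-M[0,1],M[1,1])),o['opening'],o['grip_force'],o['contact_force'])
im=get_image('wrist'); c,K,T=cam('wrist',o)
for q,z in(('fixture',.01),('long_fence',.024),('short_fence',.024)):
    for r in cut_out(q,'wrist')[:2]:
        ys,xs=np.nonzero(r['region']); P=np.array([ray(K,T,(a,b),z)[:2] for a,b in zip(xs,ys)])
        print(q,r['confidence'],np.round(r['rect']),cv2.minAreaRect((P*1000).astype(np.float32)))
save(im,'w5.png')
E
```

```text
t: 10.15
tool_pos: [0.5686, -0.1434, 0.1527]
tool_rot: [-0.481, -3.104, -0.001]
contact_force: [0.1, 0.0, -2.7]
opening: 0.0427
grip_force: 63.2
[ 0.56860756 -0.14338676  0.15270928] -17.613803113978495 0.0427307177919149 63.203651905059814 [ 0.10588238  0.00731733 -2.67815972]
fixture 0.58 [322. 214. 162. 174.] ((576.0010375976562, -146.7874755859375), (140.9905242919922, 166.8353729248047), 72.03056335449219)
long_fence 0.9 [378. 221.  28. 140.] ((591.806640625, -100.18489074707031), (21.481521606445312, 127.36027526855469), 72.22903442382812)
long_fence 0.39 [320. 299. 116. 160.] ((652.47509765625, -170.2228240966797), (109.45823669433594, 171.48536682128906), 72.44345092773438)
```

View pics/w5.png

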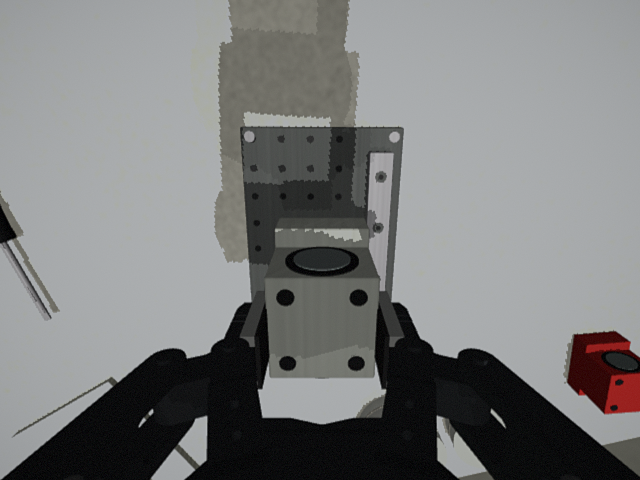

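The block hangs level in the fingers, and the plate lies beneath it. The long fence at (378,221) agrees with the top-view pose to within 2 mm and 0.2°. Descend with about 11 mm of margin to both fences.

```bash
python3 -m crank '[{"offset":[-0.005,0.003,0.05],"twist":[0,0,0]},{"offset":[-0.01,0.006,0.095],"twist":[0,0,0]},{"offset":[-0.01,0.006,0.12],"twist":[0,0,0]},{"offset":[-0.01,0.006,0.13],"twist":[0,0,0]},{"offset":[-0.01,0.006,0.133],"twist":[0,0,0]},{"offset":[-0.01,0.006,0.133],"twist":[0,0,0]}]'
python3 -m crank '[{"offset":[0,0,0.002],"twist":[0,0,0]},{"offset":[0,0,0.004],"twist":[0,0,0]},{"offset":[0,0,0.005],"twist":[0,0,0]},{"offset":[0,0,0.005],"twist":[0,0,0]}]'
```

```text
t: 11.1
tool_pos: [0.5808, -0.1423, 0.0213]
tool_rot: [0.483, 3.102, -0.001]
contact_force: [0.5, 0.0, -3.2]
opening: 0.0426
grip_force: 63.1
t: 11.6
tool_pos: [0.5796, -0.1419, 0.0148]
tool_rot: [-0.484, -3.104, -0.0]
contact_force: [0.1, 0.2, -2.9]
opening: 0.0428
grip_force: 63.1
```

```bash
python3 -m crank '[{"offset":[0,0,0.001],"twist":[0,0,0]},{"offset":[0,0,0.002],"twist":[0,0,0]},{"offset":[0,0,0.002],"twist":[0,0,0]},{"offset":[0,0,0.002],"twist":[0,0,0]}]'
python3 -m crank '[{"offset":[-0.002,0.002,0],"twist":[0,0,0]},{"offset":[-0.004,0.004,0],"twist":[0,0,0]},{"offset":[-0.006,0.006,0],"twist":[0,0,0]},{"offset":[-0.008,0.008,0],"twist":[0,0,0]},{"offset":[-0.008,0.008,0],"twist":[0,0,0]},{"offset":[-0.008,0.008,0],"twist":[0,0,0]}]'
```

```text
t: 12.1
tool_pos: [0.5799, -0.1419, 0.0134]
tool_rot: [0.484, 3.104, -0.0]
contact_force: [-2.2, 1.2, 2.4]
opening: 0.0425
grip_force: 63.6
t: 12.85
tool_pos: [0.5905, -0.1369, 0.0134]
tool_rot: [0.483, 3.102, -0.0]
contact_force: [-2.0, -2.3, 4.3]
opening: 0.0426
grip_force: 64.1
```

On the plate, with no fence contact yet. Approach the long fence.

```bash
python3 -m crank '[{"offset":[0,0.002,0],"twist":[0,0,0]},{"offset":[0,0.0035,0],"twist":[0,0,0]},{"offset":[0,0.0045,0],"twist":[0,0,0]},{"offset":[0,0.0045,0],"twist":[0,0,0]}]'
python3 - <<'E'
from h import *
o=get_obs(); M=R.from_rotvec(o['tool_rot']).as_matrix();print((M.T@o['contact_force']).round(1),(M.T@o['wrist_torque']).round(2))
E
```

```text
t: 13.35
tool_pos: [0.5918, -0.1327, 0.0134]
tool_rot: [0.483, 3.103, -0.001]
contact_force: [-0.7, -2.7, 5.4]
opening: 0.0422
grip_force: 64.1
[-0.1 -2.7 -5.4] [ 0.82 -0.03 -0.04]
```

```bash
python3 -m crank '[{"offset":[0,0.001,0],"twist":[0,0,0]},{"offset":[0,0.002,0],"twist":[0,0,0]},{"offset":[0,0.002,0],"twist":[0,0,0]},{"offset":[0,0.002,0],"twist":[0,0,0]}]'
python3 - <<'E'
from h import *
o=get_obs(); M=R.from_rotvec(o['tool_rot']).as_matrix();print((M.T@o['contact_force']).round(1),(M.T@o['wrist_torque']).round(2),M.T@o['tool_pos'])
E
python3 -m crank '[{"offset":[-0.001,0,0],"twist":[0,0,0]},{"offset":[-0.0025,0,0],"twist":[0,0,0]},{"offset":[-0.004,0,0],"twist":[0,0,0]},{"offset":[-0.004,0,0],"twist":[0,0,0]}]'
python3 - <<'E'
from h import *
o=get_obs(); M=R.from_rotvec(o['tool_rot']).as_matrix();print((M.T@o['contact_force']).round(1),(M.T@o['wrist_torque']).round(2),M.T@o['tool_pos'])
E
```

```text
t: 13.85
tool_pos: [0.5919, -0.1322, 0.0134]
tool_rot: [0.484, 3.103, -0.005]
contact_force: [-2.8, -7.9, 5.6]
opening: 0.0429
grip_force: 64.2
[ 0.2 -8.4 -5.6] [1.51 0.09 0.03] [-0.60405416  0.05417127 -0.01283691]
t: 14.35
tool_pos: [0.592, -0.1322, 0.0136]
tool_rot: [-0.482, -3.095, 0.003]
contact_force: [-16.1, -4.0, 17.1]
opening: 0.0428
grip_force: 65.6
[ 14.3  -8.8 -17. ] [1.56 2.33 0.01] [-0.60408395  0.05391173 -0.01918356]
```

Run:
```python
from h import *
w=get_image('wrist'); s=get_image('top'); s2=get_image('scene')
a=cv2.resize(s[215:325,310:410],(300,330),interpolation=2); b=cv2.resize(s2[205:275,270:370],(400,280),interpolation=2)
c=np.zeros((600,800,3),np.uint8); c[:300,:400]=w[130:430,120:520]; c[:330,450:750]=a; c[310:590,:400]=b; save(c,'m6.png')
```

```text
(no output)
```

View pics/m6.png

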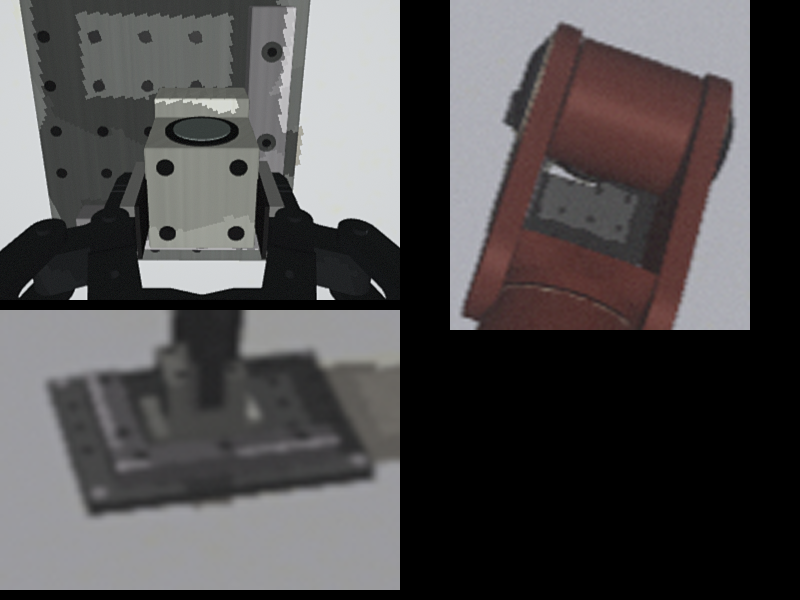

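Left crop: the block is square to the long fence. Scene crop: a dark gap remains between the foot at (150,415) and the short fence at (115,415). Friction is holding the block, so I ease the down and side load and let it advance in x.

```bash
python3 -m crank '[{"offset":[0.002,-0.002,-0.001],"twist":[0,0,0]},{"offset":[0.002,-0.0025,-0.002],"twist":[0,0,0]},{"offset":[0.001,-0.0025,-0.002],"twist":[0,0,0]},{"offset":[0,-0.0025,-0.002],"twist":[0,0,0]},{"offset":[0,-0.0025,-0.002],"twist":[0,0,0]}]'
python3 - <<'E'
from h import *
o=get_obs(); M=R.from_rotvec(o['tool_rot']).as_matrix();print((M.T@o['contact_force']).round(1),(M.T@o['wrist_torque']).round(2),M.T@o['tool_pos'])
E
```

```text
t: 15.12
tool_pos: [0.5947, -0.1338, 0.0143]
tool_rot: [-0.483, -3.103, -0.001]
contact_force: [-0.8, -0.1, -3.6]
opening: 0.0427
grip_force: 63.2
[ 0.7 -0.4  3.6] [ 0.02  0.04 -0.06] [-0.60719114  0.05340641 -0.01470777]
```

```bash
python3 -m crank '[{"offset":[-0.001,0,0],"twist":[0,0,0]},{"offset":[-0.002,0,0],"twist":[0,0,0]},{"offset":[-0.003,0,0],"twist":[0,0,0]},{"offset":[-0.003,0,0],"twist":[0,0,0]}]'
cat > s.py <<'E'
from h import *
o=get_obs(); M=R.from_rotvec(o['tool_rot']).as_matrix();print((M.T@o['contact_force']).round(1),(M.T@o['wrist_torque']).round(2),(M.T@o['tool_pos']).round(4), o['tool_pos'],R.from_rotvec(o['tool_rot']).as_matrix()[2].round(4))
E
python3 s.py
```

```text
t: 15.62
tool_pos: [0.5972, -0.1348, 0.0148]
tool_rot: [-0.484, -3.103, -0.0]
contact_force: [-2.4, 1.1, -0.9]
opening: 0.0428
grip_force: 63.3
[2.6 0.3 0.9] [-0.02  0.46  0.04] [-0.6099  0.0533 -0.0156] [ 0.59717015 -0.13483757  0.01475539] [ 0.0014  0.     -1.    ]
```

```bash
python3 -m crank '[{"offset":[-0.001,0,0],"twist":[0,0,0]},{"offset":[-0.002,0,0],"twist":[0,0,0]},{"offset":[-0.002,0,0],"twist":[0,0,0]}]'
python3 s.py
```

```text
t: 16.0
tool_pos: [0.5973, -0.1349, 0.0144]
tool_rot: [-0.483, -3.098, -0.001]
contact_force: [-7.6, 2.5, 2.4]
opening: 0.0427
grip_force: 63.8
[ 8.   0.  -2.3] [0.03 1.49 0.05] [-0.6099  0.0532 -0.0181] [ 0.59727242 -0.1348598   0.01437631] [ 6.2e-03 -1.0e-04 -1.0e+00]
```

The short fence is a firm stop (8 N in x, no motion). Now settle down and press into the long fence.

```bash
python3 -m crank '[{"offset":[0.0015,0,0],"twist":[0,0,0]},{"offset":[0.0015,0,0.0005],"twist":[0,0,0]},{"offset":[0.0015,0.0015,0.001],"twist":[0,0,0]},{"offset":[0.0015,0.003,0.001],"twist":[0,0,0]},{"offset":[0.0005,0.0035,0.001],"twist":[0,0,0]},{"offset":[0,0.0035,0.001],"twist":[0,0,0]},{"offset":[0,0.0035,0.001],"twist":[0,0,0]}]'
python3 s.py
```

```text
t: 16.88
tool_pos: [0.5975, -0.134, 0.0137]
tool_rot: [-0.482, -3.097, 0.006]
contact_force: [-13.9, -3.4, 4.1]
opening: 0.043
grip_force: 64.0
[12.2 -7.5 -4. ] [1.39 1.93 0.14] [-0.6098  0.054  -0.0181] [ 0.59747758 -0.13398557  0.01367158] [ 0.0068 -0.0048 -1.    ]
```

```bash
python3 -m crank '[{"offset":[0,0.001,0.0003],"twist":[0,0,0]},{"offset":[0,0.002,0.0006],"twist":[0,0,0]},{"offset":[0,0.0025,0.0006],"twist":[0,0,0]},{"offset":[0,0.0025,0.0006],"twist":[0,0,0]},{"offset":[0,0.0025,0.0006],"twist":[0,0,0]}]'
python3 s.py
python3 - <<'E'
from h import *
s2=get_image('scene'); w=get_image('wrist')
c=np.zeros((420,800,3),np.uint8); c[:300,:400]=w[130:430,120:520]; c[:280,400:]=cv2.resize(s2[205:275,270:370],(400,280),interpolation=2); save(c,'m7.png')
E
```

```text
t: 17.5
tool_pos: [0.5975, -0.1339, 0.0137]
tool_rot: [-0.482, -3.096, 0.013]
contact_force: [-17.6, -10.2, 7.4]
opening: 0.0424
grip_force: 64.5
[ 13.7 -15.1  -7.2] [2.58 2.3  0.13] [-0.6098  0.0539 -0.0186] [ 0.59751994 -0.13393989  0.01369925] [ 0.0073 -0.0092 -0.9999]
```

View pics/m7.png

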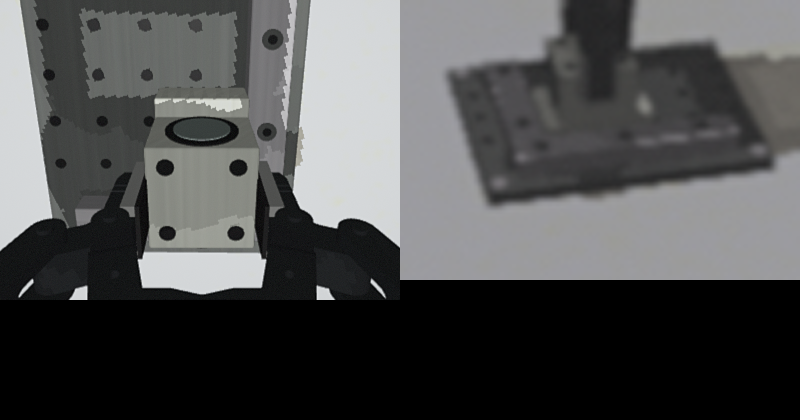

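Left crop: the block is flush against the long fence. Right crop: the foot strip at (545,105) has moved up to the short fence at (525,110). Further commanded travel only raised the force (14 N and 15 N, with 7 N down), so both fences bear firmly. Handing in while holding.

```bash
python3 s.py; python3 -c "
from station import *
print(finish_job())"
```

```text
[ 13.9 -15.3  -7.6] [2.56 2.28 0.17] [-0.6098  0.0539 -0.0186] [ 0.59750953 -0.13397614  0.01371365] [ 0.0072 -0.0092 -0.9999]
the job is handed in; nothing more can be done
None
```

I handed the job in with the block upright on the plate and still gripped at about 64 N, pressed into the corner with roughly 14 N toward the short fence, 15 N toward the long fence and 7 N down; no verdict came back, and the objective, jar and screwdriver were not approached.

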